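# Fill the covered spool rack

## Task

Fill up the covered spool rack with the spare solder spool that stands on the table to the right of it. One of the three rows has an empty place hidden under the cover: feel for it by gently pushing the front spools, without forcing a full row, then slide the spare in behind the front spool of that row, so that all three rows hold two upright spools pushed fully home. Leave the other things on the table where they are.

Things in the scene. Friction and masses are not known exactly. Their poses are not given: they have to be found in the camera images.
- rack: covered spool rack fixed to the table: plywood dividers under a flat aluminium cover; three rows, each two spools deep. Origin on the table top, mid-width, below the front edge of the cover; x points along the rows into the rack, y left, z up. Row centres at y = -61, 0, 61 mm; rows 56 mm wide, dividers 5 mm thick. The table itself is the rows' floor: spools slide in from it.
- cover_edge (a point): middle of the front edge of the cover's top, at rack (0, 0, 43) mm. The cover reaches from rack x = 0 to 75 mm, underside at z = 40 mm; sides and back are closed, the back's inner face is at x = 68 mm. In front of the cover the rows are open from above, between dividers only 12 mm high that end at x = -38 mm.
- rear_home (a point): rack point (42, 0, 0) mm: x of the centre of a spool that is home in a hidden rear place, against the back. One of the three rear places, in an unknown row, is empty at the start. If the rear place is filled, the front spool goes in 2 to 5 mm at most; if empty, about 55 mm, against friction of 1 to 4 N. Upright fingers can push it only as far as the cover's edge: the spare pushes it the rest of the way.
- front_1 (a point): on the table at rack (-10, -61.0, 0) mm: where the centre of the front spool of row 1 (1 is rightmost, 3 leftmost) stands when it is home, touching a spool that is home behind it; 36 mm of it then stands out from the cover.
- front_2 (a point): on the table at rack (-10, 0.0, 0) mm: where the centre of the front spool of row 2 (1 is rightmost, 3 leftmost) stands when it is home, touching a spool that is home behind it; 36 mm of it then stands out from the cover.
- front_3 (a point): on the table at rack (-10, 61.0, 0) mm: where the centre of the front spool of row 3 (1 is rightmost, 3 leftmost) stands when it is home, touching a spool that is home behind it; 36 mm of it then stands out from the cover.
- row_1: a solder spool standing upright on its flange: a cylinder 52 mm across and 36 mm high, pale flanges, grey-brown winding, about 0.25 kg; all spools of the scene are alike. Origin at the centre of its underside, z up. At the start it stands in the front place of row 1 (y = -61.0 mm in the rack).
- row_2: a solder spool standing upright on its flange: a cylinder 52 mm across and 36 mm high, pale flanges, grey-brown winding, about 0.25 kg; all spools of the scene are alike. Origin at the centre of its underside, z up. At the start it stands in the front place of row 2 (y = +0.0 mm in the rack).
- row_3: a solder spool standing upright on its flange: a cylinder 52 mm across and 36 mm high, pale flanges, grey-brown winding, about 0.25 kg; all spools of the scene are alike. Origin at the centre of its underside, z up. At the start it stands in the front place of row 3 (y = +61.0 mm in the rack).
- spare: a solder spool standing upright on its flange: a cylinder 52 mm across and 36 mm high, pale flanges, grey-brown winding, about 0.25 kg; all spools of the scene are alike. Origin at the centre of its underside, z up. The spare, standing alone on the table to the right of the rack (not the like one at the very back, by the wooden box).
- tape_black: bystander, leave where it is: small roll of black tape lying flat, 55 mm across, 19 mm high, to the right of the rack. Origin at the centre of its underside.
- adapter: bystander, leave where it is: small black power adapter, 38x58x30 mm, lying to the right. Origin at the centre of its underside.
- tape_masking: bystander, leave where it is: roll of masking tape lying flat, 106 mm across, 25 mm high, behind to the right. Origin at the centre of its underside.
- screw_jar: bystander, leave where it is: jar of screws, 58 mm across, 80 mm high, behind to the right of the rack. Origin at the centre of its underside.
- flat_brush: bystander, leave where it is: flat paint brush, 22x198x11 mm, lying at the front edge of the table before the rack. Origin at the centre of its underside.
Things that resemble listed ones, but are neither listed nor needed, are in the scene too. What is shaped like the row_3 but red is not meant. Leave any red look-alike of the spare alone.

How it is judged:
By the outcome, as a careful person would: the job done as asked, in the order asked, and still so for the second after the job is handed in, with the robot touching nothing.
It also fails if it takes over 58 s, if anything falls off the work surface, if the arm or the gripper's body presses on something with over 40 N, if the wrist force passes 120 N, or if a joint passes its speed limit or range.

## Robot

A 7-joint arm with a two-finger parallel gripper is mounted at the origin on a cart in front of the work surface, level with it; the furniture and walls round the work are solid. World frame = base frame: x ahead of the robot, y to its left, z up, the work surface at z = 0. Lengths are in m, angles in rad, forces in N, time in s.
With the tool pointing down it reaches from about 0.425 to 0.875 m from the base axis. Payload 8.4 kg.
Tool frame: the origin (TCP) lies at the very end of the fingers, on their centre line; the grasp point (between the pads) lies 19 mm behind it (bot.hold_point_z is the distance from the TCP to the grasp point, in m); z points along the fingers, y is the line along which they close (so a half turn about z gives the same grasp; the last joint's range is limited). The gripper opens to 87 mm and grips with 3 to 60 N. Pads are 19 mm wide; open, the fingers measure 117 mm over their backs; the gripper's body (75 mm by 190 mm) begins 51 mm behind the grasp point.
Start: joints at [1.222, 0.333, 0.04, 1.465, -0.013, 1.343, -0.059], TCP at [0.161, -0.63, 0.223] pointing down, gripper open.
Joint ranges: [-2.58, 2.58], [-0.38, 2.09], [-1.3, 1.39], [0.25, 2.4], [-1.5, 4.64], [0.08, 2.09], [-2.65, 2.65]. Speed limits (rad/s): [2.22, 2.22, 2.79, 2.79, 3.14, 3.14, 3.14].

## Interface

Orientations are given as a rotation vector (axis times angle).
In Python, from bench import bot, eyes gives the robot as it stands.
- The arm moves only by the tool drive_tool, never from a script. Its argument "series" is a list of rows, each an object of numbers: "tx", "ty", "tz": the shift along the tool's x, y, z in units of 40 mm (1.0 is 40 mm); "ax", "ay", "az": the turn, a rotation vector about the tool's x, y, z in units of 5 degrees (1.0 is 5 degrees). In form: [{"tx": .., "ty": .., "tz": .., "ax": .., "ay": .., "az": ..}, ...]. A call has exactly 8 rows; each row is the pose to reach, as a shift and turn from the pose commanded when the call began, along the tool's axes at that moment; what a row does not reach only later rows make up. A row lasts 1/12 s, in which the tool goes at most 41.7 mm and 7.16 degrees, less where a joint would pass 70% of its speed; a pose out of reach is approached as far as the arm can. A call with a gripper value outside its range is refused whole. "gripper" is the closure, from -1 (fully open) to 1 (shut), set as the call begins (left out, the last holds). The fingers move at their own pace and stop on an object; the grip force is fixed at half the most. Time passes only in rows, so rows that repeat a pose let the fingers close, or fill a call up. It gives the time, the measured TCP pose, the force, the opening and the grip force at its end, in the units of the state.
- bot.sense(): the state, without advancing time (a new reading comes with each control period).
- eyes.read_camera(name): name is "side" or "top" or "wrist"; returns a dict with "img" (420x560x3 uint8, red, green, blue), "fovy" (degrees; the focal length in pixels is half the picture's height over the tangent of half this angle, whatever the lens; pixels are square), "cx", "cy" (the principal point, pixels), "pose" (4x4, takes a point from camera to world coordinates); the wrist camera has in their place "T_tool_cam" (4x4, takes a point from camera to tool coordinates, whose origin is the TCP and whose axes are the flange's). Camera axes: x right, y down, z forward; pixel columns grow to the right and rows downward; lengths in m; the calibration is good to about 2 mm. A picture is of the moment at which its call begins: read the wrist's pose just before it. There is no depth.
- bot.hand_in(): hands the job in; it is judged then, once.
The state is a dict: "time_s": time; "qpos": joint angles; "joint_velocities": joint speeds; "joint_torque": joint torques, N m; "position": TCP position; "tool_rot": TCP orientation; "wrist_force": force on the tool from outside, world axes, zero at the start; "moment": the same for the moment, N m; "width": finger opening in m; "finger_force": force on a finger pad.
Only numpy, scipy, OpenCV 4.12 (cv2) and the standard library are available. Lean on these libraries where they do the work, as an engineer would, in place of code of your own. Each camera call takes 0.05 s, during which the arm holds its last target. There are 200 camera calls.

## Working session

There is one attempt and no reset: what is moved stays moved. The work goes in short steps, Python scripts to look and compute and a tool call to move; the robot and the scene stay as the last step left them, time stands still between calls to the robot, and variables do not carry over. Pictures are saved under pics/ and viewed, at most 10 in all, crops included, and the job is handed in when it is done.

Besides the shell and the picture viewer there is one more tool, called after "Emit:" in YAML: its name, and indented under it one key for each argument. drive_tool: Moves the arm, as the interface text tells. Its arguments: {"type":"object","properties":{"series":{"type":"array","items":{"type":"object","properties":{"tx":{"type":"number"},"ty":{"type":"number"},"tz":{"type":"number"},"ax":{"type":"number"},"ay":{"type":"number"},"az":{"type":"number"}}}},"gripper":{"type":"number"}},"required":["series"]}

```bash
mkdir -p pics; cat > h.py <<'E'
import numpy as np, cv2
from bench import bot, eyes
def save(n,f):
    c=eyes.read_camera(n); cv2.imwrite(f,c['img'][:,:,::-1]); return c
def ray(c,u,v,T=None):
    f=c['img'].shape[0]/2/np.tan(np.radians(c['fovy'])/2)
    T=c['pose'] if T is None else T
    d=T[:3,:3]@np.array([(u-c['cx'])/f,(v-c['cy'])/f,1]); return T[:3,3],d
def onplane(c,u,v,z,T=None):
    o,d=ray(c,u,v,T); return o+d*(z-o[2])/d[2]
def proj(c,p,T=None):
    f=c['img'].shape[0]/2/np.tan(np.radians(c['fovy'])/2)
    T=c['pose'] if T is None else T
    q=T[:3,:3].T@(np.asarray(p)-T[:3,3]); return np.array([c['cx']+f*q[0]/q[2],c['cy']+f*q[1]/q[2]])
E
python3 - <<'E'
from h import *
a=save('top','/tmp/t.png');b=save('side','/tmp/s.png')
import pickle;pickle.dump((a,b),open('/tmp/c.pkl','wb'))
im=cv2.imread('/tmp/t.png');cv2.imwrite('pics/top.png',cv2.resize(im,(800,600)))
im=cv2.imread('/tmp/s.png');cv2.imwrite('pics/side.png',cv2.resize(im,(800,600)))
for c in(a,b):print(c['fovy'],c['cx'],c['cy'],c['pose'].round(3))
s=bot.sense();print(s)
E
```

```text
46.296144476736416 278.0383585008007 207.80027615060004 [[-0.028 -0.992  0.126  0.403]
 [-1.     0.027 -0.014 -0.092]
 [ 0.01  -0.126 -0.992  1.23 ]
 [ 0.     0.     0.     1.   ]]
57.752919727846525 282.8681112601003 206.9839929406283 [[-0.969 -0.126  0.211  0.355]
 [-0.245  0.523 -0.816  0.72 ]
 [-0.007 -0.843 -0.538  0.587]
 [ 0.     0.     0.     1.   ]]
{'time_s': 0.1, 'qpos': array([ 1.22177145,  0.33383292,  0.03987507,  1.46618056, -0.01339082,
        1.34328194, -0.05849398]), 'joint_velocities': array([ 0.00043548, -0.00068089,  0.00159474, -0.00199169,  0.00138286,
       -0.00240519,  0.00122383]), 'joint_torque': array([ 4.45928817e-03, -6.57807612e+01,  1.33997597e+00, -4.04708791e+01,
       -5.96497860e-02,  4.09434806e-02,  1.17776954e-04]), 'position': array([ 0.16057005, -0.62942404,  0.22175408]), 'tool_rot': array([-3.11571912e+00, -3.91214519e-01,  4.44264674e-04]), 'wrist_force': array([ 1.11218102,  0.00322998, -0.43138407]), 'moment': array([-0.00521105,  0.00626617,  0.02271692]), 'finger_force': 0.0, 'width': 0.08727825488411202}
```

View pics/top.png

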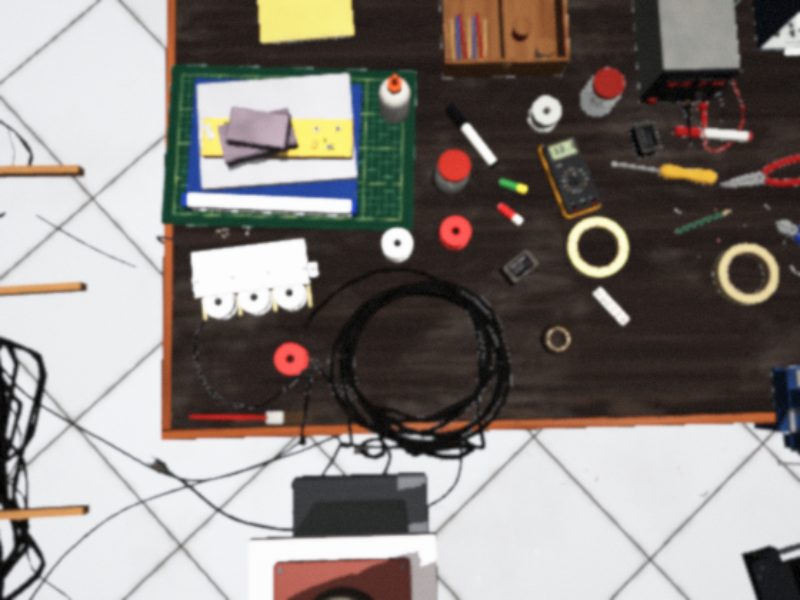

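View pics/side.png

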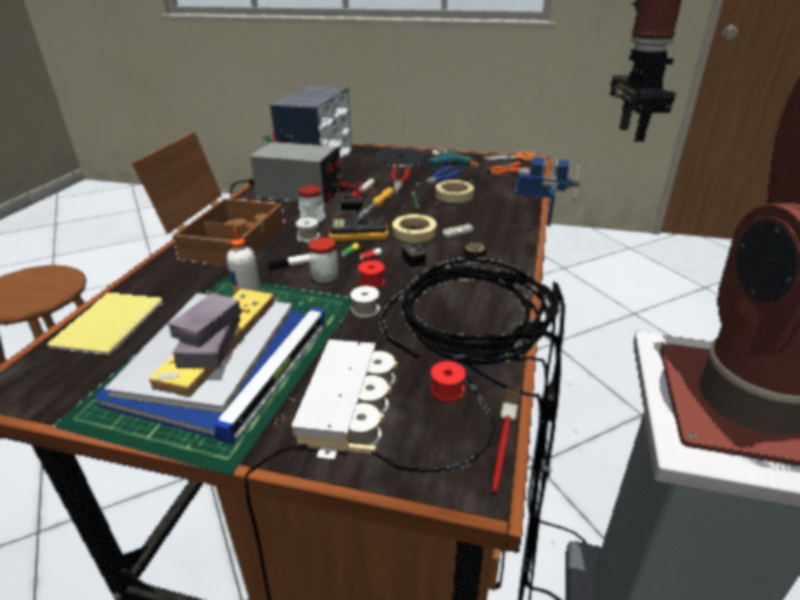

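Top view (800x600): rack cover around (253,265), with front spools at about (291,295), (255,299) and (219,303) for rows 1 to 3. Pale spools outside the rack are at (397,244), beside the rack, and (545,112), at the back by the wooden box. The red look-alikes are at (455,232) and (291,358). The spare is the one at (397,244): pale, alone, and just right of the rack. In the side view it's at (365,301). I'll confirm this in a crop and measure.

```bash
python3 - <<'E'
from h import *
import pickle
a,b=pickle.load(open('/tmp/c.pkl','rb'))
t=a['img'][155:275,125:305,::-1];s=b['img'][195:325,200:335,::-1]
t=cv2.resize(t,None,fx=4.4,fy=4.4,interpolation=cv2.INTER_CUBIC)
print(t.shape);cv2.imwrite('pics/crop1.png',t)
cv2.imwrite('pics/crop2.png',cv2.resize(s,None,fx=4.4,fy=4.4,interpolation=cv2.INTER_CUBIC))
E
```

```text
(528, 792, 3)
```

View pics/crop1.png

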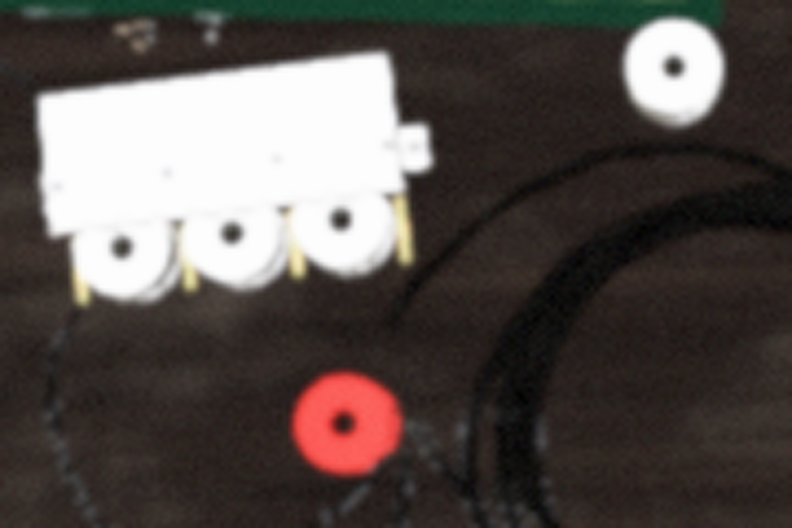

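View pics/crop2.png

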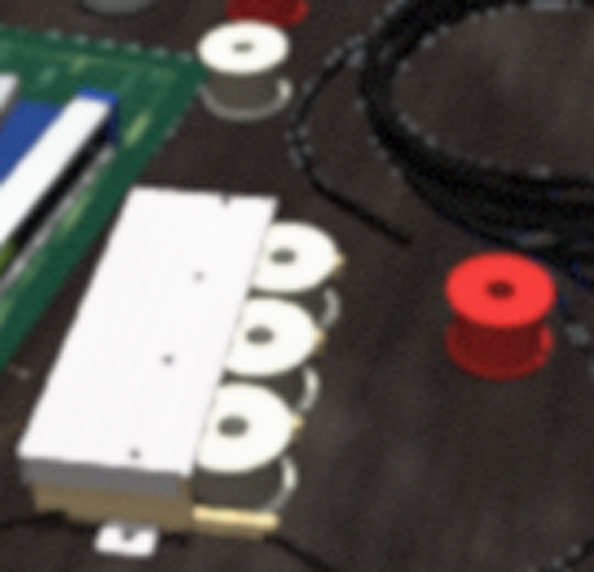

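The crops show the pale spare at crop1 (674,67) and crop2 (243,47), standing free. The front spool holes are at crop1 (341,219), (232,233) and (122,247). Next I triangulate the holes.

```bash
python3 - <<'E'
from h import *
import pickle
a,b=pickle.load(open('/tmp/c.pkl','rb'))
P={'r1':((341,219),(284,256)),'r2':((232,233),(260,335)),'r3':((122,247),(234,427)),'spare':((674,67),(243,47)),'red':((344,423),(502,290))}
def hole(c,u,v,r=4):
    g=c['img'].mean(2)[int(v)-r:int(v)+r+2,int(u)-r:int(u)+r+2]; 
    w=np.clip(np.percentile(g,80)-25-g,0,None); Y,X=np.mgrid[int(v)-r:int(v)+r+2,int(u)-r:int(u)+r+2]
    return (X*w).sum()/w.sum(),(Y*w).sum()/w.sum()
R={}
for k,(p,q) in P.items():
    pu=hole(a,125+p[0]/4.4,155+p[1]/4.4);qu=hole(b,200+q[0]/4.4,195+q[1]/4.4)
    o1,d1=ray(a,*pu);o2,d2=ray(b,*qu)
    t=np.linalg.lstsq(np.c_[d1,-d2],o2-o1,rcond=None)[0]
    x1=o1+d1*t[0];x2=o2+d2*t[1];R[k]=(x1+x2)/2
    print(k,np.round(pu,1),np.round(R[k],4),'gap',np.linalg.norm(x1-x2).round(4),'top@36',onplane(a,*pu,.036).round(4),'side@36',onplane(b,*qu,.036).round(4))
v=R['r3']-R['r1'];print('yaw',np.degrees(np.arctan2(-v[0],v[1])),np.linalg.norm(v))
for n,p in (('FR',(403,192)),('FL',(48,236)),('BL',(38,95)),('BR',(388,52))): print(n,onplane(a,125+p[0]/4.4,155+p[1]/4.4,.043).round(4))
from scipy.spatial.transform import Rotation as Ro
s=bot.sense();print(Ro.from_rotvec(s['tool_rot']).as_matrix().round(4))
E
```

```text
r1 [202.  204.5] [0.5668 0.0779 0.0337] gap 0.0017 top@36 [0.5674 0.0777 0.036 ] side@36 [0.5651 0.0806 0.036 ]
r2 [177.2 207.5] [0.5608 0.1384 0.0336] gap 0.0018 top@36 [0.5614 0.1382 0.036 ] side@36 [0.559 0.141 0.036]
r3 [152.2 210.8] [0.5545 0.1995 0.0334] gap 0.0016 top@36 [0.555  0.1991 0.036 ] side@36 [0.5528 0.202  0.036 ]
spare [277.7 169.7] [ 0.648  -0.1106  0.032 ] gap 0.0039 top@36 [ 0.6492 -0.1101  0.036 ] side@36 [ 0.6439 -0.1044  0.036 ]
red [202.6 250.7] [0.4533 0.0775 0.0339] gap 0.0023 top@36 [0.4543 0.0773 0.036 ] side@36 [0.4517 0.0799 0.036 ]
yaw 5.7703287574635835 0.12230769932149416
FR [0.5797 0.041  0.043 ]
FL [0.5604 0.237  0.043 ]
BL [0.6397 0.2432 0.043 ]
BR [0.659  0.0484 0.043 ]
[[ 9.690e-01  2.472e-01 -5.000e-04]
 [ 2.472e-01 -9.690e-01  1.400e-03]
 [-1.000e-04 -1.400e-03 -1.000e+00]]
```

```bash
cat >> h.py <<'E'
from scipy.spatial.transform import Rotation as Ro
YAW=np.radians(5.77); EX=np.array([np.cos(YAW),np.sin(YAW)]); EY=np.array([-EX[1],EX[0]])
R1=np.array([.5665,.0788]); O=R1+.010*EX+.061*EY   # provisional rack origin
def W(x,y): return O+x*EX+y*EY
def to(x,y,z,yaw=YAW,flip=False):
    s=bot.sense(); R=Ro.from_rotvec(s['tool_rot'])
    T=Ro.from_matrix(np.array([[np.cos(yaw),np.sin(yaw),0],[np.sin(yaw),-np.cos(yaw),0],[0,0,-1]]).T)
    d=R.inv().apply(np.array([x,y,z])-s['position'])/.04
    a=np.degrees((R.inv()*T).as_rotvec())/5
    print('t',d.round(3),'a',a.round(2),'dist',np.linalg.norm(d*40).round(1))
def st():
    s=bot.sense(); p=s['position'];q=p[:2]-O
    print('t',s['time_s'],'p',p.round(4),'rack',(q@EX).round(4),(q@EY).round(4),'F',s['wrist_force'].round(2),'w',round(s['width'],4),'f',s['finger_force'])
E
python3 - <<'E'
from h import *
to(.36,-.33,.2); to(*W(-.056,-.061),.12); print(O,W(-.056,-.061))
E
```

```text
t [ 6.682 -6.02   0.552] a [-0.02  0.    1.71] dist 360.4
t [ 13.074 -14.814   2.564] a [-0.02  0.    1.71] dist 796.9
[0.57031668 0.1404963 ] [0.52073306 0.07417537]
```

Emit:
drive_tool:
  series:
    - {"tx": 6.7,"ty": -6.0,"tz": 0.5,"az": 1.7}
    - {"tx": 6.7,"ty": -6.0,"tz": 0.5,"az": 1.7}
    - {"tx": 6.7,"ty": -6.0,"tz": 0.5,"az": 1.7}
    - {"tx": 6.7,"ty": -6.0,"tz": 0.5,"az": 1.7}
    - {"tx": 6.7,"ty": -6.0,"tz": 0.5,"az": 1.7}
    - {"tx": 6.7,"ty": -6.0,"tz": 0.5,"az": 1.7}
    - {"tx": 6.7,"ty": -6.0,"tz": 0.5,"az": 1.7}
    - {"tx": 6.7,"ty": -6.0,"tz": 0.5,"az": 1.7}
  gripper: 1

```text
invalid input at $.series[0]: expected keys tx, ty, tz, ax, ay, az
```

```bash
python3 - <<'E'
from h import *
st();to(*W(-.056,-.061),.12)
E
```

```text
t 0.1 p [ 0.1606 -0.6294  0.2218] rack -0.4851 -0.7248 F [ 1.11  0.   -0.43] w 0.0873 f 0.0
t [ 13.074 -14.814   2.564] a [-0.02  0.    1.71] dist 796.9
```

All six keys are required.

Emit:
drive_tool:
  series:
    - {"tx": 6.7,"ty": -6,"tz": 0.5,"ax": 0,"ay": 0,"az": 1.7}
    - {"tx": 6.7,"ty": -6,"tz": 0.5,"ax": 0,"ay": 0,"az": 1.7}
    - {"tx": 6.7,"ty": -6,"tz": 0.5,"ax": 0,"ay": 0,"az": 1.7}
    - {"tx": 6.7,"ty": -6,"tz": 0.5,"ax": 0,"ay": 0,"az": 1.7}
    - {"tx": 6.7,"ty": -6,"tz": 0.5,"ax": 0,"ay": 0,"az": 1.7}
    - {"tx": 6.7,"ty": -6,"tz": 0.5,"ax": 0,"ay": 0,"az": 1.7}
    - {"tx": 6.7,"ty": -6,"tz": 0.5,"ax": 0,"ay": 0,"az": 1.7}
    - {"tx": 6.7,"ty": -6,"tz": 0.5,"ax": 0,"ay": 0,"az": 1.7}
  gripper: 1

```text
time_s: 0.77
position: [0.3465, -0.3514, 0.2038]
tool_rot: [-3.138, -0.159, 0.0]
wrist_force: [1.0, -0.1, 0.3]
width: 0.042
finger_force: 0.0
```

```bash
python3 - <<'E'
from h import *
st();to(*W(-.056,-.061),.12)
E
```

```text
t 0.7667 p [ 0.3465 -0.3514  0.2038] rack -0.2721 -0.4669 F [ 0.97 -0.12  0.31] w 0.042 f 0.0
t [  5.41  -10.143   2.094] a [-0.    0.    0.01] dist 467.4
```

Emit:
drive_tool:
  series:
    - {"tx": 5.3,"ty": -10.1,"tz": 2,"ax": 0,"ay": 0,"az": 0}
    - {"tx": 5.3,"ty": -10.1,"tz": 2,"ax": 0,"ay": 0,"az": 0}
    - {"tx": 5.3,"ty": -10.1,"tz": 2,"ax": 0,"ay": 0,"az": 0}
    - {"tx": 5.3,"ty": -10.1,"tz": 2,"ax": 0,"ay": 0,"az": 0}
    - {"tx": 5.3,"ty": -10.1,"tz": 2,"ax": 0,"ay": 0,"az": 0}
    - {"tx": 5.3,"ty": -10.1,"tz": 2,"ax": 0,"ay": 0,"az": 0}
    - {"tx": 5.3,"ty": -10.1,"tz": 2,"ax": 0,"ay": 0,"az": 0}
    - {"tx": 5.3,"ty": -10.1,"tz": 2,"ax": 0,"ay": 0,"az": 0}

```text
time_s: 1.43
position: [0.4685, -0.0468, 0.1462]
tool_rot: [3.137, 0.159, 0.0]
wrist_force: [0.1, -1.5, -0.6]
width: 0.0008
finger_force: 0.0
```

```bash
python3 - <<'E'
from h import *
st();to(*W(-.056,-.061),.12)
E
```

```text
t 1.4333 p [ 0.4685 -0.0468  0.1462] rack -0.1202 -0.1761 F [ 0.11 -1.48 -0.55] w 0.0008 f 0.0
t [ 1.605 -2.877  0.655] a [ 0. -0.  0.] dist 134.4
```

Emit:
drive_tool:
  series:
    - {"tx": 1.6,"ty": -2.9,"tz": 0.6,"ax": 0,"ay": 0,"az": 0}
    - {"tx": 1.6,"ty": -2.9,"tz": 0.6,"ax": 0,"ay": 0,"az": 0}
    - {"tx": 1.6,"ty": -2.9,"tz": 0.6,"ax": 0,"ay": 0,"az": 0}
    - {"tx": 1.6,"ty": -2.9,"tz": 0.6,"ax": 0,"ay": 0,"az": 0}
    - {"tx": 1.6,"ty": -2.9,"tz": 0.6,"ax": 0,"ay": 0,"az": 0}
    - {"tx": 1.6,"ty": -2.9,"tz": 0.6,"ax": 0,"ay": 0,"az": 0}
    - {"tx": 1.6,"ty": -2.9,"tz": 0.6,"ax": 0,"ay": 0,"az": 0}
    - {"tx": 1.6,"ty": -2.9,"tz": 0.6,"ax": 0,"ay": 0,"az": 0}

```text
time_s: 2.1
position: [0.5201, 0.0714, 0.1226]
tool_rot: [3.137, 0.155, -0.0]
wrist_force: [0.8, 0.7, 0.7]
width: 0.0003
finger_force: 0.0
```

```bash
python3 - <<'E'
from h import *
import pickle
st();to(*W(-.056,-.061),.009)
s=bot.sense();c=save('wrist','/tmp/w.png');pickle.dump((s,c),open('/tmp/w1.pkl','wb'))
cv2.imwrite('pics/w1.png',cv2.imread('/tmp/w.png'));print(c['T_tool_cam'].round(3),c['fovy'])
E
```

```text
t 2.1 p [0.5201 0.0714 0.1226] rack -0.0569 -0.0637 F [0.8  0.68 0.74] w 0.0003 f 0.0
t [ 0.022 -0.071  2.84 ] a [ 0.01  0.   -0.02] dist 113.7
[[-0.001 -0.97  -0.243  0.066]
 [ 1.    -0.001 -0.     0.   ]
 [ 0.    -0.243  0.97  -0.162]
 [ 0.     0.     0.     1.   ]] 60.28559600287385
```

View pics/w1.png

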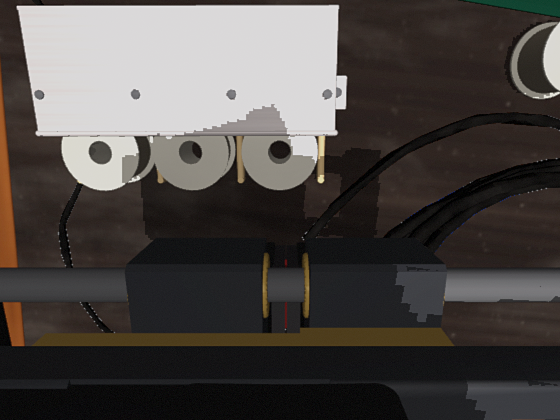

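The wrist view shows the three spool holes at about (279,152), (191,152) and (100,152), and the cover's front edge along row 133 from (38) to (338). I use these to refine the rack pose.

```bash
python3 - <<'E'
from h import *
import pickle
s,c=pickle.load(open('/tmp/w1.pkl','rb'))
T=np.eye(4);T[:3,:3]=Ro.from_rotvec(s['tool_rot']).as_matrix();T[:3,3]=s['position'];T=T@c['T_tool_cam']
def rk(p): q=p[:2]-O;return np.round([q@EX*1000,q@EY*1000],1)
for n,u,v,z in [('h1',279.5,152.5,.036),('h2',191,152.5,.036),('h3',100.5,152.5,.036),('FR',338,133,.043),('FL',37,133,.043),('BL',18,7,.043),('BR',337,6,.043)]:
    p=onplane(c,u,v,z,T);print(n,p.round(4),rk(p))
# spool height: two-view of hole 1,2 (wrist+top)
a,b=pickle.load(open('/tmp/c.pkl','rb'))
for uv,wv in(((202,204.5),(279.5,152.5)),((177.2,207.5),(191,152.5))):
    o1,d1=ray(a,*uv);o2,d2=ray(c,*wv,T);t=np.linalg.lstsq(np.c_[d1,-d2],o2-o1,rcond=None)[0];print((o1+d1*t[0]+o2+d2*t[1])/2)
E
```

```text
h1 [0.5656 0.0798 0.036 ] [-10.8 -59.9]
h2 [0.5597 0.1397 0.036 ] [-10.6   0.3]
h3 [0.5537 0.201  0.036 ] [-10.5  61.9]
FR [0.5825 0.0429 0.043 ] [  2.3 -98.3]
FL [0.5632 0.2384 0.043 ] [ 2.8 98.1]
BL [0.6372 0.2448 0.043 ] [77. 97.]
BR [0.6566 0.0535 0.043 ] [ 77.1 -95.3]
[0.56638981 0.07865047 0.03711214]
[0.56048302 0.1371719  0.04426033]
```

```bash
echo 'O=O+.0024*EX+.0007*EY' >> h.py; python3 - <<'E'
from h import *
st();to(*W(-.059,-.061),.010)
E
```

```text
t 2.15 p [0.5202 0.0715 0.1227] rack -0.0592 -0.0643 F [ 0.21 -0.34  0.77] w 0.0005 f 0.0
t [ 0.005 -0.086  2.818] a [ 0.01 -0.   -0.02] dist 112.8
```

Emit:
drive_tool:
  series:
    - {"tx": 0,"ty": -0.08,"tz": 0.7,"ax": 0,"ay": 0,"az": 0}
    - {"tx": 0,"ty": -0.08,"tz": 1.4,"ax": 0,"ay": 0,"az": 0}
    - {"tx": 0,"ty": -0.08,"tz": 2.1,"ax": 0,"ay": 0,"az": 0}
    - {"tx": 0,"ty": -0.08,"tz": 2.5,"ax": 0,"ay": 0,"az": 0}
    - {"tx": 0,"ty": -0.08,"tz": 2.7,"ax": 0,"ay": 0,"az": 0}
    - {"tx": 0,"ty": -0.08,"tz": 2.8,"ax": 0,"ay": 0,"az": 0}
    - {"tx": 0,"ty": -0.08,"tz": 2.8,"ax": 0,"ay": 0,"az": 0}
    - {"tx": 0,"ty": -0.08,"tz": 2.8,"ax": 0,"ay": 0,"az": 0}

```text
time_s: 2.82
position: [0.5208, 0.0762, 0.0116]
tool_rot: [3.138, 0.158, 0.002]
wrist_force: [-0.3, -0.5, 0.1]
width: 0.0005
finger_force: 0.0
```

```bash
python3 - <<'E'
from h import *
st();to(*W(-.049,-.061),.010)
E
```

```text
t 2.8167 p [0.5208 0.0762 0.0116] rack -0.0582 -0.0597 F [-0.34 -0.51  0.09] w 0.0005 f 0.0
t [0.229 0.033 0.039] a [ 0.   -0.02  0.  ] dist 9.4
```

Emit:
drive_tool:
  series:
    - {"tx": 0.04,"ty": 0.02,"tz": 0,"ax": 0,"ay": 0,"az": 0}
    - {"tx": 0.08,"ty": 0.02,"tz": 0,"ax": 0,"ay": 0,"az": 0}
    - {"tx": 0.12,"ty": 0.02,"tz": 0,"ax": 0,"ay": 0,"az": 0}
    - {"tx": 0.16,"ty": 0.02,"tz": 0,"ax": 0,"ay": 0,"az": 0}
    - {"tx": 0.2,"ty": 0.02,"tz": 0,"ax": 0,"ay": 0,"az": 0}
    - {"tx": 0.23,"ty": 0.02,"tz": 0,"ax": 0,"ay": 0,"az": 0}
    - {"tx": 0.25,"ty": 0.02,"tz": 0,"ax": 0,"ay": 0,"az": 0}
    - {"tx": 0.25,"ty": 0.02,"tz": 0,"ax": 0,"ay": 0,"az": 0}

```text
time_s: 3.48
position: [0.5298, 0.0766, 0.0104]
tool_rot: [-3.138, -0.159, 0.001]
wrist_force: [-0.3, -0.6, 0.6]
width: 0.0005
finger_force: 0.5
```

Emit:
drive_tool:
  series:
    - {"tx": 0.01,"ty": 0,"tz": 0,"ax": 0,"ay": 0,"az": 0}
    - {"tx": 0.02,"ty": 0,"tz": 0,"ax": 0,"ay": 0,"az": 0}
    - {"tx": 0.03,"ty": 0,"tz": 0,"ax": 0,"ay": 0,"az": 0}
    - {"tx": 0.04,"ty": 0,"tz": 0,"ax": 0,"ay": 0,"az": 0}
    - {"tx": 0.05,"ty": 0,"tz": 0,"ax": 0,"ay": 0,"az": 0}
    - {"tx": 0.06,"ty": 0,"tz": 0,"ax": 0,"ay": 0,"az": 0}
    - {"tx": 0.07,"ty": 0,"tz": 0,"ax": 0,"ay": 0,"az": 0}
    - {"tx": 0.08,"ty": 0,"tz": 0,"ax": 0,"ay": 0,"az": 0}

```text
time_s: 4.15
position: [0.5328, 0.0769, 0.0103]
tool_rot: [3.137, 0.159, -0.001]
wrist_force: [-5.4, -0.1, 3.1]
width: 0.0003
finger_force: 2.8
```

```bash
python3 - <<'E'
from h import *
st()
E
```

```text
t 4.15 p [0.5328 0.0769 0.0103] rack -0.0461 -0.0602 F [-5.4  -0.12  3.05] w 0.0003 f 2.836134396493435
```

Emit:
drive_tool:
  series:
    - {"tx": 0.01,"ty": 0,"tz": 0,"ax": 0,"ay": 0,"az": 0}
    - {"tx": 0.02,"ty": 0,"tz": 0,"ax": 0,"ay": 0,"az": 0}
    - {"tx": 0.03,"ty": 0,"tz": 0,"ax": 0,"ay": 0,"az": 0}
    - {"tx": 0.04,"ty": 0,"tz": 0,"ax": 0,"ay": 0,"az": 0}
    - {"tx": 0.04,"ty": 0,"tz": 0,"ax": 0,"ay": 0,"az": 0}
    - {"tx": 0.04,"ty": 0,"tz": 0,"ax": 0,"ay": 0,"az": 0}
    - {"tx": 0.04,"ty": 0,"tz": 0,"ax": 0,"ay": 0,"az": 0}
    - {"tx": 0.04,"ty": 0,"tz": 0,"ax": 0,"ay": 0,"az": 0}

```text
time_s: 4.82
position: [0.5329, 0.0769, 0.0102]
tool_rot: [3.137, 0.16, -0.006]
wrist_force: [-9.8, -0.6, 7.9]
width: 0.0
finger_force: 5.6
```

```bash
python3 - <<'E'
from h import *
st()
E
```

```text
t 4.8167 p [0.5329 0.0769 0.0102] rack -0.046 -0.0603 F [-9.83 -0.62  7.95] w 0.0 f 5.55973157286644
```

Emit:
drive_tool:
  series:
    - {"tx": -0.2,"ty": 0,"tz": 0,"ax": 0,"ay": 0,"az": 0}
    - {"tx": -0.4,"ty": 0,"tz": 0,"ax": 0,"ay": 0,"az": 0}
    - {"tx": -0.4,"ty": -0.5,"tz": 0,"ax": 0,"ay": 0,"az": 0}
    - {"tx": -0.4,"ty": -1.0,"tz": 0,"ax": 0,"ay": 0,"az": 0}
    - {"tx": -0.4,"ty": -1.5,"tz": 0,"ax": 0,"ay": 0,"az": 0}
    - {"tx": -0.4,"ty": -1.5,"tz": 0,"ax": 0,"ay": 0,"az": 0}
    - {"tx": -0.3,"ty": -1.5,"tz": 0,"ax": 0,"ay": 0,"az": 0}
    - {"tx": -0.2,"ty": -1.5,"tz": 0,"ax": 0,"ay": 0,"az": 0}

```text
time_s: 5.48
position: [0.5212, 0.1353, 0.0106]
tool_rot: [3.137, 0.159, 0.001]
wrist_force: [-0.1, -0.3, -0.7]
width: 0.0004
finger_force: 0.0
```

```bash
python3 - <<'E'
from h import *
st();to(*W(-.046,0),.010)
E
```

```text
t 5.4833 p [0.5212 0.1353 0.0106] rack -0.0518 -0.0009 F [-0.12 -0.33 -0.73] w 0.0004 f 0.0
t [ 0.145 -0.023  0.016] a [ 0.01 -0.01  0.01] dist 5.9
```

Emit:
drive_tool:
  series:
    - {"tx": 0.03,"ty": -0.02,"tz": 0,"ax": 0,"ay": 0,"az": 0}
    - {"tx": 0.06,"ty": -0.02,"tz": 0,"ax": 0,"ay": 0,"az": 0}
    - {"tx": 0.09,"ty": -0.02,"tz": 0,"ax": 0,"ay": 0,"az": 0}
    - {"tx": 0.11,"ty": -0.02,"tz": 0,"ax": 0,"ay": 0,"az": 0}
    - {"tx": 0.13,"ty": -0.02,"tz": 0,"ax": 0,"ay": 0,"az": 0}
    - {"tx": 0.15,"ty": -0.02,"tz": 0,"ax": 0,"ay": 0,"az": 0}
    - {"tx": 0.16,"ty": -0.02,"tz": 0,"ax": 0,"ay": 0,"az": 0}
    - {"tx": 0.17,"ty": -0.02,"tz": 0,"ax": 0,"ay": 0,"az": 0}

```text
time_s: 6.15
position: [0.5267, 0.1373, 0.0102]
tool_rot: [3.137, 0.159, -0.002]
wrist_force: [-5.6, -0.1, 3.4]
width: 0.0002
finger_force: 3.3
```

Emit:
drive_tool:
  series:
    - {"tx": 0.01,"ty": 0,"tz": 0,"ax": 0,"ay": 0,"az": 0}
    - {"tx": 0.02,"ty": 0,"tz": 0,"ax": 0,"ay": 0,"az": 0}
    - {"tx": 0.03,"ty": 0,"tz": 0,"ax": 0,"ay": 0,"az": 0}
    - {"tx": 0.04,"ty": 0,"tz": 0,"ax": 0,"ay": 0,"az": 0}
    - {"tx": 0.04,"ty": 0,"tz": 0,"ax": 0,"ay": 0,"az": 0}
    - {"tx": 0.04,"ty": 0,"tz": 0,"ax": 0,"ay": 0,"az": 0}
    - {"tx": 0.04,"ty": 0,"tz": 0,"ax": 0,"ay": 0,"az": 0}
    - {"tx": 0.04,"ty": 0,"tz": 0,"ax": 0,"ay": 0,"az": 0}

```text
time_s: 6.82
position: [0.5268, 0.1373, 0.0101]
tool_rot: [3.136, 0.16, -0.007]
wrist_force: [-11.6, -2.0, 9.3]
width: 0.0005
finger_force: 6.0
```

```bash
python3 - <<'E'
from h import *
st()
E
```

```text
t 6.8167 p [0.5268 0.1373 0.0101] rack -0.046 0.0005 F [-11.55  -1.98   9.31] w 0.0005 f 5.984095763415098
```

Rows 1 and 2 both stop at the same x with the force rising, so they're full and home. Row 3 should have the empty place, so I check it next.

Emit:
drive_tool:
  series:
    - {"tx": -0.2,"ty": 0,"tz": 0,"ax": 0,"ay": 0,"az": 0}
    - {"tx": -0.4,"ty": 0,"tz": 0,"ax": 0,"ay": 0,"az": 0}
    - {"tx": -0.4,"ty": -0.5,"tz": 0,"ax": 0,"ay": 0,"az": 0}
    - {"tx": -0.4,"ty": -1.0,"tz": 0,"ax": 0,"ay": 0,"az": 0}
    - {"tx": -0.4,"ty": -1.52,"tz": 0,"ax": 0,"ay": 0,"az": 0}
    - {"tx": -0.4,"ty": -1.52,"tz": 0,"ax": 0,"ay": 0,"az": 0}
    - {"tx": -0.3,"ty": -1.52,"tz": 0,"ax": 0,"ay": 0,"az": 0}
    - {"tx": -0.2,"ty": -1.52,"tz": 0,"ax": 0,"ay": 0,"az": 0}

```text
time_s: 7.48
position: [0.5154, 0.1967, 0.0106]
tool_rot: [3.137, 0.159, 0.001]
wrist_force: [-0.5, -0.6, -0.6]
width: 0.0004
finger_force: 0.0
```

Emit:
drive_tool:
  series:
    - {"tx": 0.03,"ty": 0,"tz": 0,"ax": 0,"ay": 0,"az": 0}
    - {"tx": 0.06,"ty": 0,"tz": 0,"ax": 0,"ay": 0,"az": 0}
    - {"tx": 0.09,"ty": 0,"tz": 0,"ax": 0,"ay": 0,"az": 0}
    - {"tx": 0.11,"ty": 0,"tz": 0,"ax": 0,"ay": 0,"az": 0}
    - {"tx": 0.13,"ty": 0,"tz": 0,"ax": 0,"ay": 0,"az": 0}
    - {"tx": 0.15,"ty": 0,"tz": 0,"ax": 0,"ay": 0,"az": 0}
    - {"tx": 0.17,"ty": 0,"tz": 0,"ax": 0,"ay": 0,"az": 0}
    - {"tx": 0.18,"ty": 0,"tz": 0,"ax": 0,"ay": 0,"az": 0}

```text
time_s: 8.15
position: [0.5222, 0.198, 0.0104]
tool_rot: [-3.138, -0.159, -0.0]
wrist_force: [-1.4, -0.2, -0.8]
width: 0.0007
finger_force: 0.7
```

Emit:
drive_tool:
  series:
    - {"tx": 0.01,"ty": 0,"tz": 0,"ax": 0,"ay": 0,"az": 0}
    - {"tx": 0.02,"ty": 0,"tz": 0,"ax": 0,"ay": 0,"az": 0}
    - {"tx": 0.03,"ty": 0,"tz": 0,"ax": 0,"ay": 0,"az": 0}
    - {"tx": 0.04,"ty": 0,"tz": 0,"ax": 0,"ay": 0,"az": 0}
    - {"tx": 0.05,"ty": 0,"tz": 0,"ax": 0,"ay": 0,"az": 0}
    - {"tx": 0.06,"ty": 0,"tz": 0,"ax": 0,"ay": 0,"az": 0}
    - {"tx": 0.06,"ty": 0,"tz": 0,"ax": 0,"ay": 0,"az": 0}
    - {"tx": 0.06,"ty": 0,"tz": 0,"ax": 0,"ay": 0,"az": 0}

```text
time_s: 8.82
position: [0.5246, 0.1983, 0.0105]
tool_rot: [-3.137, -0.159, -0.0]
wrist_force: [-1.8, 0.8, -0.4]
width: 0.0004
finger_force: 0.5
```

```bash
python3 - <<'E'
from h import *
st();to(*W(-.015,.061),.010)
E
```

```text
t 8.8167 p [0.5246 0.1983 0.0105] rack -0.0421 0.0614 F [-1.76  0.75 -0.45] w 0.0004 f 0.46540676354197785
t [0.678 0.01  0.014] a [-0.   -0.    0.01] dist 27.1
```

Row 3 moves past the home point at under 2 N, so it's the empty one. I push its front spool up to the cover edge, then back off and lift.

Emit:
drive_tool:
  series:
    - {"tx": 0.1,"ty": 0,"tz": 0,"ax": 0,"ay": 0,"az": 0}
    - {"tx": 0.2,"ty": 0,"tz": 0,"ax": 0,"ay": 0,"az": 0}
    - {"tx": 0.3,"ty": 0,"tz": 0,"ax": 0,"ay": 0,"az": 0}
    - {"tx": 0.4,"ty": 0,"tz": 0,"ax": 0,"ay": 0,"az": 0}
    - {"tx": 0.5,"ty": 0,"tz": 0,"ax": 0,"ay": 0,"az": 0}
    - {"tx": 0.58,"ty": 0,"tz": 0,"ax": 0,"ay": 0,"az": 0}
    - {"tx": 0.64,"ty": 0,"tz": 0,"ax": 0,"ay": 0,"az": 0}
    - {"tx": 0.66,"ty": 0,"tz": 0,"ax": 0,"ay": 0,"az": 0}

```text
time_s: 9.48
position: [0.5512, 0.201, 0.0105]
tool_rot: [-3.137, -0.159, -0.0]
wrist_force: [-1.3, -0.1, -0.0]
width: 0.0005
finger_force: 1.0
```

```bash
python3 - <<'E'
from h import *
st()
E
```

```text
t 9.4833 p [0.5512 0.201  0.0105] rack -0.0154 0.0614 F [-1.31 -0.08 -0.04] w 0.0005 f 1.018397903535515
```

Emit:
drive_tool:
  series:
    - {"tx": -0.5,"ty": 0,"tz": 0,"ax": 0,"ay": 0,"az": 0}
    - {"tx": -1.0,"ty": 0,"tz": 0,"ax": 0,"ay": 0,"az": 0}
    - {"tx": -1.0,"ty": 0,"tz": -1,"ax": 0,"ay": 0,"az": 0}
    - {"tx": -1.0,"ty": 0,"tz": -2,"ax": 0,"ay": 0,"az": 0}
    - {"tx": -1.0,"ty": 0.5,"tz": -2.8,"ax": 0,"ay": 0,"az": 0}
    - {"tx": -0.7,"ty": 1.4,"tz": -2.9,"ax": 0,"ay": 0,"az": 0}
    - {"tx": -0.4,"ty": 2.4,"tz": -2.9,"ax": 0,"ay": 0,"az": 0}
    - {"tx": -0.1,"ty": 3.3,"tz": -2.9,"ax": 0,"ay": 0,"az": 0}
  gripper: -1

```text
time_s: 10.15
position: [0.5616, 0.0672, 0.1281]
tool_rot: [3.137, 0.16, 0.006]
wrist_force: [0.1, 0.3, 0.3]
width: 0.0461
finger_force: 0.0
```

```bash
python3 - <<'E'
from h import *
st();to(.620,-.108,.13)
E
```

```text
t 10.15 p [0.5616 0.0672 0.1281] rack -0.0185 -0.0727 F [0.13 0.31 0.3 ] w 0.0461 f 0.0
t [ 1.008  4.507 -0.038] a [ 0.01 -0.04  0.01] dist 184.7
```

Emit:
drive_tool:
  series:
    - {"tx": 0.15,"ty": 0.9,"tz": 0,"ax": 0,"ay": 0,"az": 0}
    - {"tx": 0.3,"ty": 1.8,"tz": 0,"ax": 0,"ay": 0,"az": 0}
    - {"tx": 0.4,"ty": 2.7,"tz": 0,"ax": 0,"ay": 0,"az": 0}
    - {"tx": 0.5,"ty": 3.6,"tz": 0,"ax": 0,"ay": 0,"az": 0}
    - {"tx": 0.5,"ty": 4.4,"tz": 0,"ax": 0,"ay": 0,"az": 0}
    - {"tx": 0.5,"ty": 4.5,"tz": 0,"ax": 0,"ay": 0,"az": 0}
    - {"tx": 0.5,"ty": 4.5,"tz": 0,"ax": 0,"ay": 0,"az": 0}
    - {"tx": 0.5,"ty": 4.5,"tz": 0,"ax": 0,"ay": 0,"az": 0}

```text
time_s: 10.82
position: [0.5984, -0.1072, 0.1266]
tool_rot: [-3.137, -0.159, -0.001]
wrist_force: [0.3, 0.8, -0.1]
width: 0.0863
finger_force: 0.0
```

```bash
python3 - <<'E'
from h import *
import pickle
st()
s=bot.sense();c=save('wrist','/tmp/w.png');pickle.dump((s,c),open('/tmp/w2.pkl','wb'))
cv2.imwrite('pics/w2.png',cv2.imread('/tmp/w.png'))
T=np.eye(4);T[:3,:3]=Ro.from_rotvec(s['tool_rot']).as_matrix();T[:3,3]=s['position'];T=T@c['T_tool_cam']
print(proj(c,[.646,-.108,.036],T))
E
```

```text
t 10.8167 p [ 0.5984 -0.1072  0.1266] rack 0.0006 -0.25 F [ 0.31  0.77 -0.05] w 0.0863 f 0.0
[293.5832419  150.25743831]
```

View pics/w2.png

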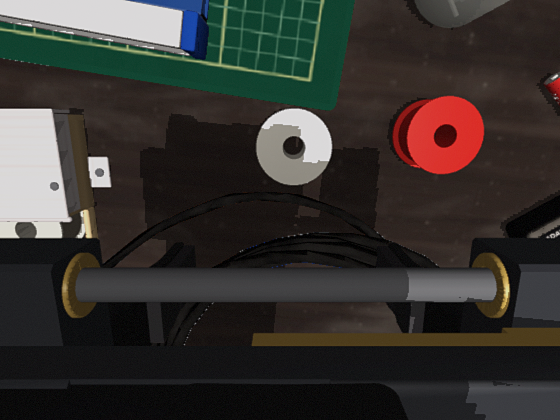

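The view shows the spare's top flange centred at about (294,147), with the red look-alike at (446,135), left clear. I compute the grasp.

```bash
python3 - <<'E'
from h import *
import pickle
s,c=pickle.load(open('/tmp/w2.pkl','rb'))
T=np.eye(4);T[:3,:3]=Ro.from_rotvec(s['tool_rot']).as_matrix();T[:3,3]=s['position'];T=T@c['T_tool_cam']
g=c['img'].astype(int); m=((g.min(2)>95)&(g.max(2)-g.min(2)<45)).astype(np.uint8); m[:,:240]=0;m[:,345:]=0;m[:100]=0;m[192:]=0
k=max(cv2.findContours(m,0,1)[0],key=cv2.contourArea);(u,v),r=cv2.minEnclosingCircle(k);print(u,v,r)
p=onplane(c,u,v,.036,T);print(p, 'diam',2*r*np.linalg.norm(onplane(c,u+1,v,.036,T)-p))
a,_=pickle.load(open('/tmp/c.pkl','rb'))
o1,d1=ray(a,277.7,169.7);o2,d2=ray(c,u,v,T);t=np.linalg.lstsq(np.c_[d1,-d2],o2-o1,rcond=None)[0];print(o1+d1*t[0],o2+d2*t[1])
to(p[0],p[1],.07);to(p[0],p[1],.007)
E
```

```text
293.5 146.0 38.461116790771484
[ 0.64887448 -0.10763706  0.036     ] diam 0.05295249668196165
[ 0.64901422 -0.11012365  0.03651572] [ 0.64890201 -0.10762459  0.0364539 ]
t [1.251 0.168 1.417] a [-0.01 -0.01  0.03] dist 75.9
t [1.25  0.169 2.992] a [-0.01 -0.01  0.03] dist 129.9
```

Both views agree: the top is at 36.5 mm and the centre at (0.649, -0.108).

Emit:
drive_tool:
  series:
    - {"tx": 0.6,"ty": 0.17,"tz": 0.2,"ax": 0,"ay": 0,"az": 0}
    - {"tx": 1.25,"ty": 0.17,"tz": 0.5,"ax": 0,"ay": 0,"az": 0}
    - {"tx": 1.25,"ty": 0.17,"tz": 1.2,"ax": 0,"ay": 0,"az": 0}
    - {"tx": 1.25,"ty": 0.17,"tz": 1.9,"ax": 0,"ay": 0,"az": 0}
    - {"tx": 1.25,"ty": 0.17,"tz": 2.4,"ax": 0,"ay": 0,"az": 0}
    - {"tx": 1.25,"ty": 0.17,"tz": 2.8,"ax": 0,"ay": 0,"az": 0}
    - {"tx": 1.25,"ty": 0.17,"tz": 2.95,"ax": 0,"ay": 0,"az": 0}
    - {"tx": 1.25,"ty": 0.17,"tz": 2.95,"ax": 0,"ay": 0,"az": 0}

```text
time_s: 11.53
position: [0.6477, -0.1075, 0.0071]
tool_rot: [-3.136, -0.163, 0.004]
wrist_force: [-0.7, 0.3, -0.2]
width: 0.0875
finger_force: 0.0
```

Emit:
drive_tool:
  series:
    - {"tx": 0,"ty": 0,"tz": 0,"ax": 0,"ay": 0,"az": 0}
    - {"tx": 0,"ty": 0,"tz": 0,"ax": 0,"ay": 0,"az": 0}
    - {"tx": 0,"ty": 0,"tz": 0,"ax": 0,"ay": 0,"az": 0}
    - {"tx": 0,"ty": 0,"tz": 0,"ax": 0,"ay": 0,"az": 0}
    - {"tx": 0,"ty": 0,"tz": 0,"ax": 0,"ay": 0,"az": 0}
    - {"tx": 0,"ty": 0,"tz": 0,"ax": 0,"ay": 0,"az": 0}
    - {"tx": 0,"ty": 0,"tz": 0,"ax": 0,"ay": 0,"az": 0}
    - {"tx": 0,"ty": 0,"tz": 0,"ax": 0,"ay": 0,"az": 0}
  gripper: 1

```text
time_s: 12.2
position: [0.6488, -0.1094, 0.0089]
tool_rot: [-3.137, -0.159, -0.001]
wrist_force: [-1.1, 1.1, 3.7]
width: 0.0512
finger_force: 30.0
```

```bash
python3 - <<'E'
from h import *
st();to(*W(-.064,.061),.09)
E
```

```text
t 12.2 p [ 0.6488 -0.1094  0.0089] rack 0.0506 -0.2573 F [-1.14  1.13  3.7 ] w 0.0512 f 29.999440130777657
t [-2.859 -7.959 -2.028] a [-0.   -0.    0.01] dist 347.9
```

Emit:
drive_tool:
  series:
    - {"tx": 0,"ty": 0,"tz": -0.5,"ax": 0,"ay": 0,"az": 0}
    - {"tx": 0,"ty": 0,"tz": -1.3,"ax": 0,"ay": 0,"az": 0}
    - {"tx": 0,"ty": 0,"tz": -2,"ax": 0,"ay": 0,"az": 0}
    - {"tx": -0.4,"ty": -0.8,"tz": -2,"ax": 0,"ay": 0,"az": 0}
    - {"tx": -0.8,"ty": -1.6,"tz": -2,"ax": 0,"ay": 0,"az": 0}
    - {"tx": -1.2,"ty": -2.4,"tz": -2,"ax": 0,"ay": 0,"az": 0}
    - {"tx": -1.6,"ty": -3.2,"tz": -2,"ax": 0,"ay": 0,"az": 0}
    - {"tx": -2.0,"ty": -4,"tz": -2,"ax": 0,"ay": 0,"az": 0}

```text
time_s: 12.87
position: [0.5514, 0.0425, 0.0881]
tool_rot: [3.137, 0.159, -0.001]
wrist_force: [-0.3, 0.7, -1.7]
width: 0.0515
finger_force: 30.0
```

Emit:
drive_tool:
  series:
    - {"tx": -0.3,"ty": -0.8,"tz": 0,"ax": 0,"ay": 0,"az": 0}
    - {"tx": -0.5,"ty": -1.6,"tz": 0,"ax": 0,"ay": 0,"az": 0}
    - {"tx": -0.7,"ty": -2.4,"tz": 0,"ax": 0,"ay": 0,"az": 0}
    - {"tx": -0.86,"ty": -3.2,"tz": 0,"ax": 0,"ay": 0,"az": 0}
    - {"tx": -0.86,"ty": -3.8,"tz": 0,"ax": 0,"ay": 0,"az": 0}
    - {"tx": -0.86,"ty": -3.96,"tz": 0,"ax": 0,"ay": 0,"az": 0}
    - {"tx": -0.86,"ty": -3.96,"tz": 0,"ax": 0,"ay": 0,"az": 0}
    - {"tx": -0.86,"ty": -3.96,"tz": 0,"ax": 0,"ay": 0,"az": 0}

```text
time_s: 13.53
position: [0.5026, 0.1949, 0.0881]
tool_rot: [3.137, 0.16, -0.001]
wrist_force: [0.3, -0.9, -1.8]
width: 0.0512
finger_force: 30.0
```

```bash
python3 - <<'E'
from h import *
st();to(*W(-.064,.061),.010)
E
```

```text
t 13.5333 p [0.5026 0.1949 0.0881] rack -0.0643 0.0602 F [ 0.31 -0.94 -1.84] w 0.0512 f 29.99960341025144
t [ 0.009 -0.021  1.953] a [0.01 0.01 0.01] dist 78.1
```

Emit:
drive_tool:
  series:
    - {"tx": 0,"ty": -0.02,"tz": 0.6,"ax": 0,"ay": 0,"az": 0}
    - {"tx": 0,"ty": -0.02,"tz": 1.1,"ax": 0,"ay": 0,"az": 0}
    - {"tx": 0,"ty": -0.02,"tz": 1.5,"ax": 0,"ay": 0,"az": 0}
    - {"tx": 0,"ty": -0.02,"tz": 1.75,"ax": 0,"ay": 0,"az": 0}
    - {"tx": 0,"ty": -0.02,"tz": 1.85,"ax": 0,"ay": 0,"az": 0}
    - {"tx": 0,"ty": -0.02,"tz": 1.92,"ax": 0,"ay": 0,"az": 0}
    - {"tx": 0,"ty": -0.02,"tz": 1.96,"ax": 0,"ay": 0,"az": 0}
    - {"tx": 0,"ty": -0.02,"tz": 1.96,"ax": 0,"ay": 0,"az": 0}

```text
time_s: 14.2
position: [0.503, 0.1963, 0.0106]
tool_rot: [-3.137, -0.159, -0.001]
wrist_force: [-0.1, 0.9, -1.8]
width: 0.0514
finger_force: 30.0
```

```bash
python3 - <<'E'
from h import *
st()
E
```

```text
t 14.2 p [0.503  0.1963 0.0106] rack -0.0637 0.0616 F [-0.12  0.94 -1.8 ] w 0.0514 f 29.99969566706568
```

Emit:
drive_tool:
  series:
    - {"tx": 0,"ty": 0,"tz": 0.02,"ax": 0,"ay": 0,"az": 0}
    - {"tx": 0,"ty": 0,"tz": 0.03,"ax": 0,"ay": 0,"az": 0}
    - {"tx": 0,"ty": 0,"tz": 0.04,"ax": 0,"ay": 0,"az": 0}
    - {"tx": 0,"ty": 0,"tz": 0.045,"ax": 0,"ay": 0,"az": 0}
    - {"tx": 0,"ty": 0,"tz": 0.045,"ax": 0,"ay": 0,"az": 0}
    - {"tx": 0,"ty": 0,"tz": 0.045,"ax": 0,"ay": 0,"az": 0}
    - {"tx": 0,"ty": 0,"tz": 0.045,"ax": 0,"ay": 0,"az": 0}
    - {"tx": 0,"ty": 0,"tz": 0.045,"ax": 0,"ay": 0,"az": 0}

```text
time_s: 14.87
position: [0.5028, 0.1965, 0.0088]
tool_rot: [-3.138, -0.159, -0.001]
wrist_force: [-1.2, -0.5, 5.6]
width: 0.0511
finger_force: 30.0
```

Emit:
drive_tool:
  series:
    - {"tx": 0,"ty": 0,"tz": 0,"ax": 0,"ay": 0,"az": 0}
    - {"tx": 0,"ty": 0,"tz": 0,"ax": 0,"ay": 0,"az": 0}
    - {"tx": 0,"ty": 0,"tz": 0,"ax": 0,"ay": 0,"az": 0}
    - {"tx": 0,"ty": 0,"tz": 0,"ax": 0,"ay": 0,"az": 0}
    - {"tx": 0,"ty": 0,"tz": 0,"ax": 0,"ay": 0,"az": 0}
    - {"tx": 0,"ty": 0,"tz": 0,"ax": 0,"ay": 0,"az": 0}
    - {"tx": 0,"ty": 0,"tz": 0,"ax": 0,"ay": 0,"az": 0}
    - {"tx": 0,"ty": 0,"tz": 0,"ax": 0,"ay": 0,"az": 0}
  gripper: -0.8

```text
time_s: 15.53
position: [0.5025, 0.1964, 0.0083]
tool_rot: [-3.138, -0.159, 0.0]
wrist_force: [0.1, 0.4, -0.5]
width: 0.0779
finger_force: 0.0
```

Emit:
drive_tool:
  series:
    - {"tx": 0,"ty": 0,"tz": -0.3,"ax": 0,"ay": 0,"az": 0}
    - {"tx": 0,"ty": 0,"tz": -0.8,"ax": 0,"ay": 0,"az": 0}
    - {"tx": 0,"ty": 0,"tz": -1.5,"ax": 0,"ay": 0,"az": 0}
    - {"tx": 0,"ty": 0,"tz": -2,"ax": 0,"ay": 0,"az": 0}
    - {"tx": -0.6,"ty": 0,"tz": -2,"ax": 0,"ay": 0,"az": 0}
    - {"tx": -1.2,"ty": 0,"tz": -2,"ax": 0,"ay": 0,"az": 0}
    - {"tx": -1.2,"ty": 0,"tz": -2,"ax": 0,"ay": 0,"az": 0}
    - {"tx": -1.2,"ty": 0,"tz": -2,"ax": 0,"ay": 0,"az": 0}

```text
time_s: 16.2
position: [0.4543, 0.1915, 0.0893]
tool_rot: [3.137, 0.16, 0.002]
wrist_force: [1.5, -0.0, 0.4]
width: 0.0783
finger_force: 0.0
```

```bash
python3 - <<'E'
from h import *
import pickle
st()
s=bot.sense();c=save('wrist','/tmp/w.png');cv2.imwrite('pics/w3.png',cv2.imread('/tmp/w.png'))
pickle.dump((s,c),open('/tmp/w3.pkl','wb'));to(*W(-.111,.061),.010)
T=np.eye(4);T[:3,:3]=Ro.from_rotvec(s['tool_rot']).as_matrix();T[:3,3]=s['position'];T=T@c['T_tool_cam']
print(proj(c,[*W(-.064,.061),.036],T))
E
```

```text
t 16.2 p [0.4543 0.1915 0.0893] rack -0.1127 0.0617 F [ 1.53 -0.05  0.45] w 0.0783 f 0.0
t [0.017 0.016 1.981] a [ 0.   -0.02  0.01] dist 79.2
[286.49782562 152.74852245]
```

View pics/w3.png

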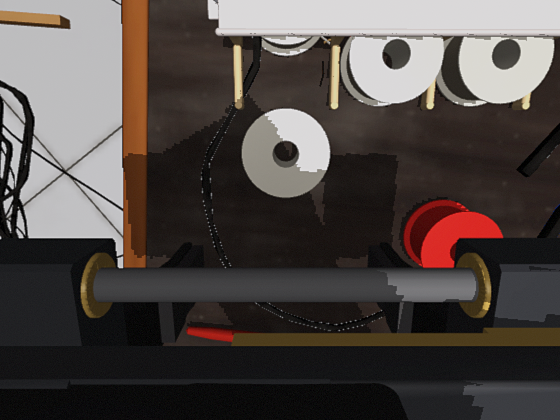

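The view shows the spare standing upright at (286,153), centred between row 3's dividers at columns 239 and 335. The front spool is just under the cover at (285,45). I close the fingers, go down in front of the spare and push.

Emit:
drive_tool:
  series:
    - {"tx": 0,"ty": 0,"tz": 0,"ax": 0,"ay": 0,"az": 0}
    - {"tx": 0,"ty": 0,"tz": 0,"ax": 0,"ay": 0,"az": 0}
    - {"tx": 0,"ty": 0,"tz": 0.5,"ax": 0,"ay": 0,"az": 0}
    - {"tx": 0,"ty": 0.02,"tz": 1,"ax": 0,"ay": 0,"az": 0}
    - {"tx": 0,"ty": 0.02,"tz": 1.5,"ax": 0,"ay": 0,"az": 0}
    - {"tx": 0,"ty": 0.02,"tz": 1.8,"ax": 0,"ay": 0,"az": 0}
    - {"tx": 0,"ty": 0.02,"tz": 1.95,"ax": 0,"ay": 0,"az": 0}
    - {"tx": 0,"ty": 0.02,"tz": 1.97,"ax": 0,"ay": 0,"az": 0}
  gripper: 1

```text
time_s: 16.92
position: [0.4543, 0.1907, 0.0085]
tool_rot: [-3.138, -0.159, 0.003]
wrist_force: [0.3, 0.7, 0.2]
width: 0.0327
finger_force: 0.0
```

```bash
python3 - <<'E'
from h import *
st();to(*W(-.055,.061),.010)
E
```

```text
t 16.9167 p [0.4543 0.1907 0.0085] rack -0.1128 0.0609 F [0.27 0.65 0.17] w 0.0327 f 0.0
t [ 1.444e+00 -1.000e-03 -4.100e-02] a [-0.    0.02  0.01] dist 57.8
```

Emit:
drive_tool:
  series:
    - {"tx": 0,"ty": 0,"tz": -0.03,"ax": 0,"ay": 0,"az": 0}
    - {"tx": 0,"ty": 0,"tz": -0.03,"ax": 0,"ay": 0,"az": 0}
    - {"tx": 0,"ty": 0,"tz": -0.03,"ax": 0,"ay": 0,"az": 0}
    - {"tx": 0,"ty": 0,"tz": -0.03,"ax": 0,"ay": 0,"az": 0}
    - {"tx": 0.1,"ty": 0,"tz": -0.03,"ax": 0,"ay": 0,"az": 0}
    - {"tx": 0.2,"ty": 0,"tz": -0.03,"ax": 0,"ay": 0,"az": 0}
    - {"tx": 0.3,"ty": 0,"tz": -0.03,"ax": 0,"ay": 0,"az": 0}
    - {"tx": 0.4,"ty": 0,"tz": -0.03,"ax": 0,"ay": 0,"az": 0}

```text
time_s: 17.58
position: [0.4711, 0.1924, 0.0108]
tool_rot: [3.138, 0.159, -0.0]
wrist_force: [-1.5, 0.8, 2.1]
width: 0.0004
finger_force: 0.9
```

Emit:
drive_tool:
  series:
    - {"tx": 0.1,"ty": 0,"tz": 0,"ax": 0,"ay": 0,"az": 0}
    - {"tx": 0.2,"ty": 0,"tz": 0,"ax": 0,"ay": 0,"az": 0}
    - {"tx": 0.3,"ty": 0,"tz": 0,"ax": 0,"ay": 0,"az": 0}
    - {"tx": 0.4,"ty": 0,"tz": 0,"ax": 0,"ay": 0,"az": 0}
    - {"tx": 0.5,"ty": 0,"tz": 0,"ax": 0,"ay": 0,"az": 0}
    - {"tx": 0.6,"ty": 0,"tz": 0,"ax": 0,"ay": 0,"az": 0}
    - {"tx": 0.7,"ty": 0,"tz": 0,"ax": 0,"ay": 0,"az": 0}
    - {"tx": 0.8,"ty": 0,"tz": 0,"ax": 0,"ay": 0,"az": 0}

```text
time_s: 18.25
position: [0.5026, 0.1956, 0.0106]
tool_rot: [3.137, 0.159, -0.001]
wrist_force: [-4.9, -0.9, 3.1]
width: 0.0002
finger_force: 2.2
```

```bash
python3 - <<'E'
from h import *
st();to(*W(-.049,.061),.010)
E
```

```text
t 18.25 p [0.5026 0.1956 0.0106] rack -0.0642 0.0609 F [-4.93 -0.95  3.09] w 0.0002 f 2.22190554253757
t [ 0.381 -0.002  0.014] a [0.   0.01 0.01] dist 15.2
```

Emit:
drive_tool:
  series:
    - {"tx": 0.05,"ty": 0,"tz": 0,"ax": 0,"ay": 0,"az": 0}
    - {"tx": 0.1,"ty": 0,"tz": 0,"ax": 0,"ay": 0,"az": 0}
    - {"tx": 0.15,"ty": 0,"tz": 0,"ax": 0,"ay": 0,"az": 0}
    - {"tx": 0.2,"ty": 0,"tz": 0,"ax": 0,"ay": 0,"az": 0}
    - {"tx": 0.25,"ty": 0,"tz": 0,"ax": 0,"ay": 0,"az": 0}
    - {"tx": 0.3,"ty": 0,"tz": 0,"ax": 0,"ay": 0,"az": 0}
    - {"tx": 0.33,"ty": 0,"tz": 0,"ax": 0,"ay": 0,"az": 0}
    - {"tx": 0.36,"ty": 0,"tz": 0,"ax": 0,"ay": 0,"az": 0}

```text
time_s: 18.92
position: [0.5171, 0.197, 0.0107]
tool_rot: [-3.138, -0.159, 0.0]
wrist_force: [-3.0, 0.1, 0.3]
width: 0.0004
finger_force: 1.6
```

Emit:
drive_tool:
  series:
    - {"tx": 0.02,"ty": 0,"tz": 0,"ax": 0,"ay": 0,"az": 0}
    - {"tx": 0.04,"ty": 0,"tz": 0,"ax": 0,"ay": 0,"az": 0}
    - {"tx": 0.06,"ty": 0,"tz": 0,"ax": 0,"ay": 0,"az": 0}
    - {"tx": 0.07,"ty": 0,"tz": 0,"ax": 0,"ay": 0,"az": 0}
    - {"tx": 0.08,"ty": 0,"tz": 0,"ax": 0,"ay": 0,"az": 0}
    - {"tx": 0.09,"ty": 0,"tz": 0,"ax": 0,"ay": 0,"az": 0}
    - {"tx": 0.1,"ty": 0,"tz": 0,"ax": 0,"ay": 0,"az": 0}
    - {"tx": 0.1,"ty": 0,"tz": 0,"ax": 0,"ay": 0,"az": 0}

```text
time_s: 19.58
position: [0.5206, 0.1974, 0.0107]
tool_rot: [3.137, 0.159, -0.001]
wrist_force: [-4.8, 0.1, 1.6]
width: 0.0006
finger_force: 2.4
```

```bash
python3 - <<'E'
from h import *
st()
E
```

```text
t 19.5833 p [0.5206 0.1974 0.0107] rack -0.0462 0.061 F [-4.8   0.09  1.61] w 0.0006 f 2.3955339286476374
```

Nearly home. I press on until the force rises to a stop, as in the other rows.

Emit:
drive_tool:
  series:
    - {"tx": 0.01,"ty": 0,"tz": 0,"ax": 0,"ay": 0,"az": 0}
    - {"tx": 0.02,"ty": 0,"tz": 0,"ax": 0,"ay": 0,"az": 0}
    - {"tx": 0.03,"ty": 0,"tz": 0,"ax": 0,"ay": 0,"az": 0}
    - {"tx": 0.04,"ty": 0,"tz": 0,"ax": 0,"ay": 0,"az": 0}
    - {"tx": 0.05,"ty": 0,"tz": 0,"ax": 0,"ay": 0,"az": 0}
    - {"tx": 0.05,"ty": 0,"tz": 0,"ax": 0,"ay": 0,"az": 0}
    - {"tx": 0.05,"ty": 0,"tz": 0,"ax": 0,"ay": 0,"az": 0}
    - {"tx": 0.05,"ty": 0,"tz": 0,"ax": 0,"ay": 0,"az": 0}

```text
time_s: 20.25
position: [0.5207, 0.1975, 0.0105]
tool_rot: [3.136, 0.16, -0.006]
wrist_force: [-13.2, -2.3, 8.8]
width: 0.0005
finger_force: 6.5
```

```bash
python3 - <<'E'
from h import *
st()
E
```

```text
t 20.25 p [0.5207 0.1975 0.0105] rack -0.046 0.061 F [-13.24  -2.31   8.77] w 0.0005 f 6.472774129360914
```

It stopped at the same x (-46.0 mm) as the full rows. I retract, lift and look.

Emit:
drive_tool:
  series:
    - {"tx": -0.2,"ty": 0,"tz": 0,"ax": 0,"ay": 0,"az": 0}
    - {"tx": -0.6,"ty": 0,"tz": 0,"ax": 0,"ay": 0,"az": 0}
    - {"tx": -0.6,"ty": 0,"tz": -0.7,"ax": 0,"ay": 0,"az": 0}
    - {"tx": -0.6,"ty": 0.3,"tz": -1.5,"ax": 0,"ay": 0,"az": 0}
    - {"tx": -0.6,"ty": 0.8,"tz": -2.3,"ax": 0,"ay": 0,"az": 0}
    - {"tx": -0.6,"ty": 1.5,"tz": -2.9,"ax": 0,"ay": 0,"az": 0}
    - {"tx": -0.6,"ty": 1.5,"tz": -3,"ax": 0,"ay": 0,"az": 0}
    - {"tx": -0.6,"ty": 1.5,"tz": -3,"ax": 0,"ay": 0,"az": 0}

```text
time_s: 20.92
position: [0.5075, 0.1341, 0.1331]
tool_rot: [3.137, 0.153, 0.009]
wrist_force: [0.6, 0.9, -0.6]
width: 0.0006
finger_force: 0.0
```

```bash
python3 - <<'E'
from h import *
st();save('wrist','pics/w4.png')
E
```

```text
t 20.9167 p [0.5075 0.1341 0.1331] rack -0.0656 -0.0007 F [ 0.63  0.9  -0.57] w 0.0006 f 0.0
```

View pics/w4.png

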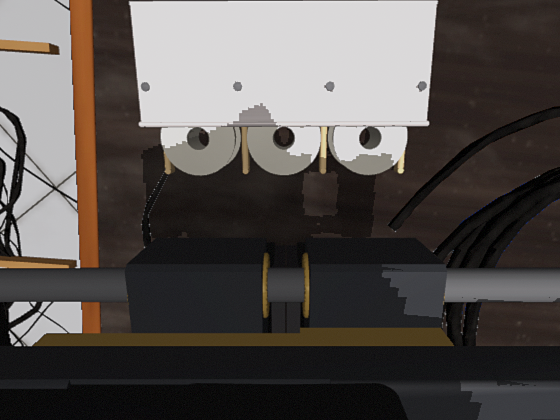

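The three front spools are upright and level with each other, with holes at (199,137), (284,138) and (370,138). The robot is clear of everything, so I hand in.

```bash
python3 -c "
from bench import bot
print(bot.hand_in())"
```

```text
the job is handed in; nothing more can be done
None
```

The empty place was in row 3 (leftmost); the spare is now in behind its front spool, all three rows stop at the same home depth with two spools each, and the job was handed in at about 21 s.

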